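# Turn a cast-glass slab in a tipping tray and seat it face down

## Task

Turn the thick glass slab over with the hinged tray: swing the tray up by its bar, past upright, so that the slab slides to the hinge and tumbles stepped face down onto the wooden bed, without touching the glass before it lies turned over. Lay the tray back down flat, then work the slab along the bed until its stepped face drops fully home in the pocket, and leave the things around the jig where they are.

Things in the scene. Friction and masses are not known exactly. Their poses are not given: they have to be found in the camera images.
- jig: Wooden turning jig, fixed to the table, 150 mm wide (x) and 344 mm long. Origin: on the table under the hinge axis; x along the hinge axis, y from the bed towards the tray, z up. The hinged tray is on its +y side, the level bed on its -y side. Two steel cheeks beside the hinge (x = +-57 to 69 mm, y = -11 to 19 mm) reach 68 mm above the table.
- pivot (a point): Middle of the hinge axis, 55 mm above the jig's origin, axes as the jig's. The bed's face is level with it, from y = -6 to -209 mm, where an end stop stands. Fences on both sides taper from 92 mm apart at the hinge to 81 mm at the end; they and the stop stand 20 mm above the bed face.
- pocket (a point): Centre of the pocket's mouth in the bed face (jig y = -160 mm, 55 mm above the table), axes as the jig's. The pocket is a rectangle 60 mm along x by 74 mm along y, 10 mm deep, with square walls.
- tray (a joint): Angle of the aluminium tray about the hinge (rad): 0 level on its rest, 1.57 upright, stop at 2.1 leaning over the bed. It falls by its own weight (0.55 kg) to either end. Inside 82 mm along x by 124 mm (y = 0 to 124 mm when level), floor 18 mm below the hinge axis, walls 18 mm high all round; the wall at the hinge is a lip whose top lies on the axis, flush with the bed.
- tray_bar (a point): Middle of the tray's round handle bar, 14 mm diameter, along jig x, 78 mm free between its two arms; 178 mm out from the hinge axis and 12 mm below it with the tray level (43 mm above the table), 42 mm clear of the tray's end wall. It can turn between the fingers as the tray swings. Axes turn with the tray.
- slab: Amber cast-glass slab, loose, 0.2 to 0.4 kg. Plate 76 (x) by 90 (y) by 14 mm with a stepped raised face on +z: 52 x 66 mm up to z = 18 mm, then 46 x 60 mm up to z = 22 mm. Origin: centre of the flat back. Starts in the tray, stepped face up (z up). Turned over, its back is 22 mm above the bed face while it rides on the stepped face, 14 mm when home in the pocket.
- tin: Steel tin, 70 mm diameter, 85 mm tall, bystander; origin at centre of underside.
- jar: Glass jar with dark cap, 56 mm diameter, 75 mm tall, bystander; origin at centre of underside.
- spare: Plain green glass slab 60 x 110 x 22 mm, bystander; origin at centre of underside.
- hammer: Hammer 240 mm long lying on the table, bystander; handle to its -x.
- brush: Brush 180 mm long lying on the table, bystander; handle to its -x.
- block: Dark wooden block 50 x 120 x 35 mm, bystander; origin at centre of underside.
- driver: Screwdriver 200 mm long lying on the table, bystander; handle to its -x.
Not all that is in view belongs to the job. What is shaped like the slab but purple or red is not meant.

How it is judged:
By the outcome, as a careful person would: the job done as asked, in the order asked, and still so for the second after the job is handed in, with the robot touching nothing.
It also fails if it takes over 64 s, if anything falls off the work surface, if the arm or the gripper's body presses on something with over 40 N, if the wrist force passes 120 N, or if a joint passes its speed limit or range.

## Robot

A 6-joint arm with a two-finger parallel gripper is mounted at the origin on the work surface. World frame = base frame: x ahead of the robot, y to its left, z up, the work surface at z = 0. Lengths are in mm, angles in degrees, forces in N, time in s.
With the tool pointing down it reaches from about 350 to 975 mm from the base axis. Payload 4.9 kg.
Tool frame: the origin (TCP) lies at the very end of the fingers, on their centre line; the grasp point (between the pads) lies 19 mm behind it; z points along the fingers, y is the line along which they close (so a half turn about z gives the same grasp; the last joint's range is limited). The gripper opens to 85 mm and grips with 20 to 120 N. Pads are 22 mm wide; open, the fingers measure 114 mm over their backs; the gripper's body (76 mm by 85 mm) begins 54 mm behind the grasp point. The pads swing forward as they close: fully open they stand 13 mm farther back than shut.
Start: joints at [70.302, 3.019, 92.412, -0, 84.569, -6.818], TCP at [139.311, 609.257, 231.304] pointing down, gripper open.
Joint ranges: [-172.51, 172.51], [-57.92, 126.97], [3.15, 148.05], [-58.71, 238.71], [5.1, 150.11], [-179.66, 179.66]. Speed limits (degrees/s): [147.25, 147.25, 180, 180, 180, 180].

## Interface

Orientations are given as a 3x3 rotation matrix whose columns are the frame's x, y, z axes.
In Python, from bench import status, optics, order gives the robot as it stands.
- The arm moves only by the tool step_arm, never from a script. Its arguments are lists of equal length, an entry for each row: "claw": the opening, from -1 (shut) to 1 (fully open); "travel": the shift along the tool's x, y, z in units of 30 mm (1.0 is 30 mm), a list of three; "turn": the turn, a rotation vector about the tool's x, y, z in units of 6 degrees (1.0 is 6 degrees), a list of three. A call has 1 to 8 rows; each row is the pose to reach, as a shift and turn from the pose commanded when the call began, along the tool's axes at that moment; what a row does not reach only later rows make up. A row lasts 1/10 s, in which the tool goes at most 50 mm and 8.59 degrees, less where a joint would pass 70% of its speed; a pose out of reach is approached as far as the arm can. A call with a gripper value outside its range is refused whole. The fingers move at their own pace and stop on an object; "force" is the grip in N (left out, the last holds). Time passes only in rows, so rows that repeat a pose let the fingers close. It gives the time, the measured TCP pose, the force and the opening at its end, in the units of the state.
- status.state(): the state, without advancing time (a new reading comes with each control period).
- optics.snapshot(name): name is "scene" or "top" or "wrist"; returns a dict with "image" (480x640x3 uint8, red, green, blue), "fx", "fy", "cx", "cy" (pixels), "R" (3x3) and "t" (3): a world point X has camera coordinates R X + t. Camera axes: x right, y down, z forward; pixel columns grow to the right and rows downward; lengths in mm; the calibration is good to about 2 mm. A picture is of the moment at which its call begins. There is no depth.
- order.hand_in(): hands the job in, once; it reports no verdict.
The state is a dict: "clock": time; "q": joint angles; "joint_velocities": joint speeds; "effort": joint torques, N m; "tcp_pos": TCP position; "orientation": TCP orientation; "ft_force": force on the tool from outside, world axes, zero at the start; "moment": the same for the moment, N m; "grip_width": opening from 0.0 (shut) to 1.0 (fully open).
Only numpy, scipy, OpenCV 4.12 (cv2) and the standard library are available. Lean on these libraries where they do the work, as an engineer would, in place of code of your own. Each camera call takes 0.05 s, during which the arm holds its last target. There are 200 camera calls.

## Working session

There is one attempt and no reset: what is moved stays moved. The work goes in short steps, Python scripts to look and compute and a tool call to move; the robot and the scene stay as the last step left them, time stands still between calls to the robot, and variables do not carry over. Pictures are saved under pics/ and viewed, on a budget of 10 in all, crops included, one or two more only if the job needs it, and the job is handed in when it is done.

Besides the shell and the picture viewer there is one more tool, called by a JSON object that holds its "op" and its "data", one argument or row to a line. step_arm: Moves the arm, as the interface text tells. Its arguments: {"type":"object","properties":{"claw":{"type":"array","items":{"type":"number"}},"travel":{"type":"array","items":{"type":"array","items":{"type":"number"}}},"turn":{"type":"array","items":{"type":"array","items":{"type":"number"}}},"force":{"type":"number"}},"required":["claw","travel","turn"]}

```bash
mkdir -p pics; ls; cat > h.py <<'E'
import numpy as np, cv2
from bench import status, optics, order
def snap(n, f=None):
    s=optics.snapshot(n)
    if f: cv2.imwrite('pics/'+f, cv2.cvtColor(s['image'],cv2.COLOR_RGB2BGR))
    np.savez('last_%s.npz'%n, **s); return s
def ray(s,u,v):
    R=np.array(s['R']);t=np.array(s['t']);d=R.T@np.array([(u-s['cx'])/s['fx'],(v-s['cy'])/s['fy'],1]);return -R.T@t,d
def onz(s,u,v,z):
    c,d=ray(s,u,v);return c+d*(z-c[2])/d[2]
def proj(s,X):
    p=np.array(s['R'])@np.array(X)+np.array(s['t']);return np.array([s['fx']*p[0]/p[2]+s['cx'],s['fy']*p[1]/p[2]+s['cy']])
E
python3 - <<'E'
from h import *
a=snap('scene','scene0.png');b=snap('top','top0.png')
for s in(a,b):
    print(s['fx'],s['cx'],s['cy'],(-np.array(s['R']).T@np.array(s['t'])).round(), np.array(s['R']).round(2).tolist())
print(status.state())
E
```

```text
pics
470.7271941907654 323.4941321021301 243.75781008793723 [1247.  485.  810.] [[-0.6, 0.8, 0.01], [0.51, 0.4, -0.76], [-0.61, -0.45, -0.65]]
473.60135804499225 316.6343445654498 236.5254671697922 [ 328.  -49. 1263.] [[-0.0, -1.0, -0.0], [-0.98, 0.0, -0.18], [0.18, 0.0, -0.98]]
{'clock': 0.1, 'q': array([ 7.03010092e+01,  3.05376191e+00,  9.24838707e+01, -7.30555870e-05,
        8.45686819e+01, -6.81788546e+00]), 'joint_velocities': array([-5.62851163e-05, -2.29175119e-01, -1.69166202e-01, -1.39898248e-02,
       -9.26946498e-02,  7.41831526e-02]), 'effort': array([ 8.46202784e-05, -3.94902670e+01, -3.71362925e+01, -6.20498213e-05,
        3.96028423e-03,  2.33036980e-05]), 'tcp_pos': array([139.13681105, 608.7412081 , 230.18655909]), 'orientation': array([[-9.74834722e-01,  2.22927960e-01, -6.24266917e-04],
       [ 2.22928726e-01,  9.74833180e-01, -1.74737235e-03],
       [ 2.19017952e-04, -1.84256626e-03, -9.99998278e-01]]), 'ft_force': array([-0.48181667,  1.00853399,  0.48412503]), 'moment': array([-0.0133622 , -0.01335898, -0.0023702 ]), 'grip_width': 1.0021744169764941}
```

View pics/top0.png

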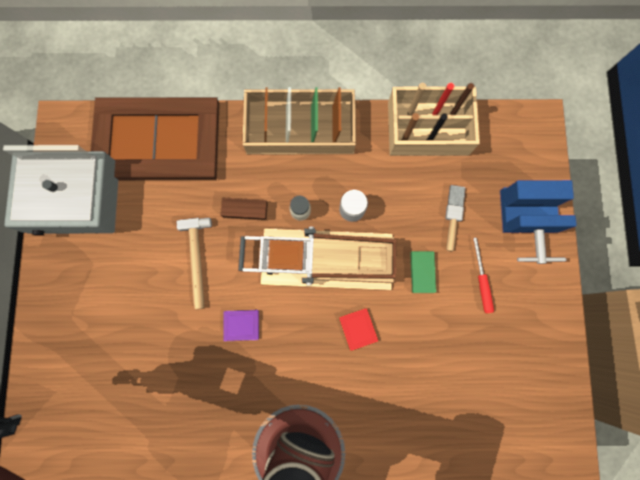

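View pics/scene0.png

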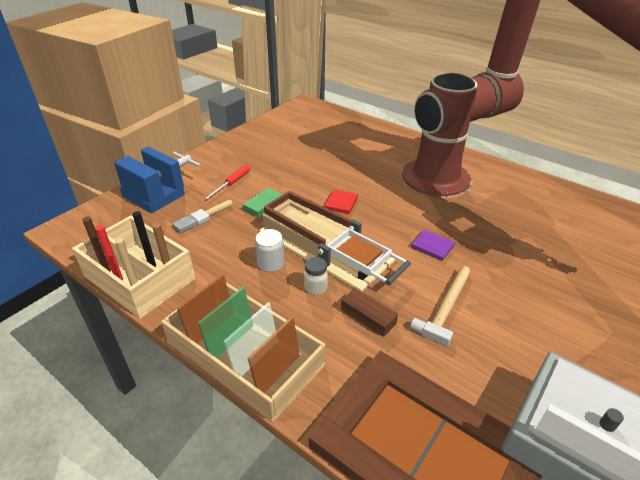

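The amber slab lies in the tray at top view (286,254). The purple one (241,325) and the red one (358,329) lie loose on the table and are not meant. The tray bar is at about (243,254), the cheeks at (310,232) and (309,281), and the bed ends at about (395,258). I'll enlarge the jig to confirm this and get a first pose.

```bash
python3 - <<'E'
from h import *
s=dict(np.load('last_top.npz'))
im=cv2.cvtColor(s['image'],cv2.COLOR_RGB2BGR)[215:305,225:425]
cv2.imwrite('pics/topcrop.png',cv2.resize(im,None,fx=4,fy=4,interpolation=cv2.INTER_CUBIC))
for n,u,v,z in [('bar',243,254,43),('c1',310,232,68),('c2',309,281,68),('end',395,258,75),('slab',286,254,50),('tin',354,205,85),('jar',300,207,75),('spare',424,272,22),('block',244,209,35)]:
    print(n,onz(s,u,v,z).round())
hsv=cv2.cvtColor(s['image'],cv2.COLOR_RGB2HSV)
E
```

```text
bar [500. 145.  43.]
c1 [553. -30.  68.]
c2 [427. -28.  68.]
end [ 484. -245.   75.]
slab [498.  32.  50.]
tin [ 619. -143.   85.]
jar [617.  -5.  75.]
spare [ 453. -329.   22.]
block [622. 146.  35.]
```

View pics/topcrop.png

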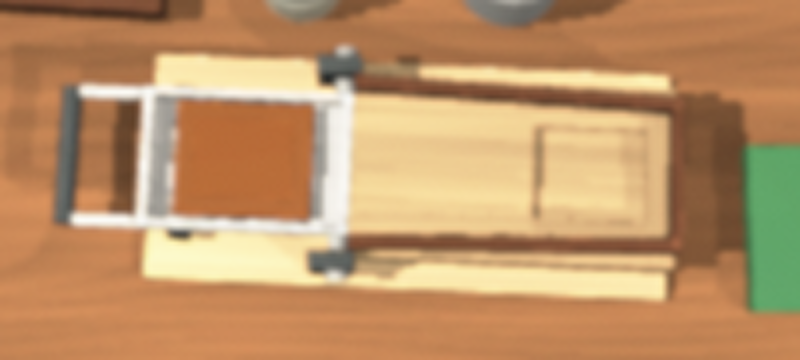

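The crop confirms it: the amber slab sits in the white tray, and the purple and red look-alikes are loose on the table. The bar runs from crop (75,88) to (62,225), and the cheeks are at (340,65) and (330,262). Next I'll take the wrist camera over the jig for a precise pose.

```bash
cat >> h.py <<'E'
from scipy.spatial.transform import Rotation as Ro
def Rdown(yaw_y):  # tool z down, tool y at angle yaw_y (deg) in world
    a=np.radians(yaw_y); y=np.array([np.cos(a),np.sin(a),0]); z=np.array([0,0,-1.]); return np.column_stack([np.cross(y,z),y,z])
def plan(p,R,p0,R0):
    p,p0=np.array(p),np.array(p0)
    print('travel',(R0.T@(p-p0)/30).round(3).tolist(),'turn',(Ro.from_matrix(R0.T@R).as_rotvec(degrees=True)/6).round(3).tolist(),'dist',np.linalg.norm(p-p0).round())
E
python3 - <<'E'
from h import *
w=snap('wrist','wrist0.png'); st=status.state()
R=np.array(w['R']);c=-R.T@np.array(w['t']);R0=st['orientation']
print(w['fx'],'cam in tool',R0.T@(c-st['tcp_pos']),'\n',(R@R0).round(3))
plan([480,20,330],Rdown(87.6),[139.311,609.257,231.304],R0)
E
```

```text
391.8267719816945 cam in tool [  76.29262086   -1.48025146 -141.82247791] 
 [[ 0.     1.     0.   ]
 [-0.954  0.    -0.299]
 [-0.299 -0.     0.954]]
travel [-15.448, -16.622, -3.266] turn [-0.015, -0.003, -1.747] dist 688.0
```

{"op": "step_arm", "data": {
  "claw": [1,1,1,1,1,1,1,1],
  "travel": [
    [-14.6,-18.2,-3.3],
    [-14.6,-18.2,-3.3],
    [-14.6,-18.2,-3.3],
    [-14.6,-18.2,-3.3],
    [-14.6,-18.2,-3.3],
    [-14.6,-18.2,-3.3],
    [-14.6,-18.2,-3.3],
    [-14.6,-18.2,-3.3]
  ],
  "turn": [
    [0,0,-1.75],
    [0,0,-1.75],
    [0,0,-1.75],
    [0,0,-1.75],
    [0,0,-1.75],
    [0,0,-1.75],
    [0,0,-1.75],
    [0,0,-1.75]
  ]
}}

```text
clock: 0.95
tcp_pos: [312.2, 251.0, 287.4]
orientation: [[-0.999, 0.041, 0.0], [0.041, 0.999, 0.0], [-0.0, 0.0, -1.0]]
ft_force: [0.8, -0.3, 0.1]
grip_width: 1.0
```

{"op": "step_arm", "data": {
  "claw": [0,0,0,0,0,0,0,0],
  "travel": [
    [-4.8,-8.8,-1.4],
    [-4.8,-8.8,-1.4],
    [-4.8,-8.8,-1.4],
    [-4.8,-8.8,-1.4],
    [-4.8,-8.8,-1.4],
    [-4.8,-8.8,-1.4],
    [-4.8,-8.8,-1.4],
    [-4.8,-8.8,-1.4]
  ],
  "turn": [
    [0,0,0],
    [0,0,0],
    [0,0,0],
    [0,0,0],
    [0,0,0],
    [0,0,0],
    [0,0,0],
    [0,0,0]
  ]
}}

```text
clock: 1.75
tcp_pos: [445.1, -18.0, 328.9]
orientation: [[-0.999, 0.044, -0.001], [0.044, 0.999, 0.001], [0.001, 0.0, -1.0]]
ft_force: [0.1, 0.1, -0.1]
grip_width: 0.501
```

```bash
python3 - <<'E'
from h import *
w=snap('wrist','wrist1.png'); st=status.state(); print(st['clock'],st['tcp_pos'],st['grip_width'],st['q'].round(1))
E
```

```text
1.8 [444.71015992 -16.90824689 328.83957222] 0.4985957810653741 [-11.8 -24.7 107.3   0.   97.4 -99.4]
```

View pics/wrist1.png

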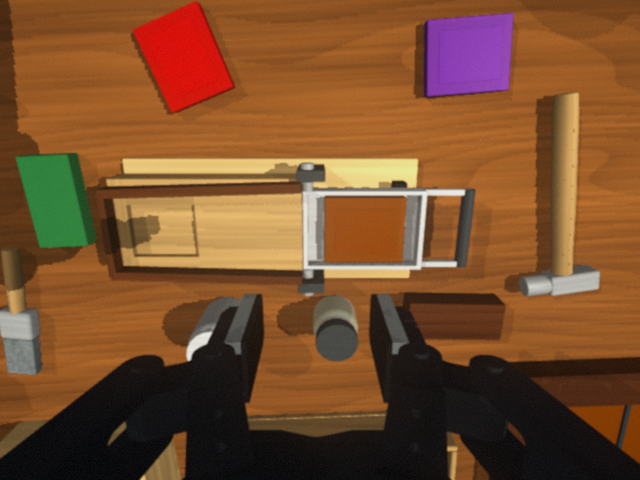

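The wrist view shows the bar from (470,190) to (462,267), the pocket's mouth corners at (128,203), (196,203), (197,256) and (133,254), and the hinge pin from (308,168) to (313,288).

```bash
python3 - <<'E'
from h import *
w=dict(np.load('last_wrist.npz')); t=dict(np.load('last_top.npz'))
g=cv2.cvtColor(w['image'],cv2.COLOR_RGB2GRAY)
def sub(rows,c0,c1,kind):
    o=[]
    for r in rows:
        d=np.diff(g[r,c0:c1].astype(float)); o.append((int(d.argmin())+c0+.5,int(d.argmax())+c0+.5))
    return o
print(sub(range(198,262,9),450,482,0))     # bar dark band edges
for n,u,v,z in [('barA',470,190,43),('barB',462,267,43),('barM',466.,228.5,43),('p1',128,203,55),('p2',196,203,55),('p3',197,256,55),('p4',133,254,55),('hA',308,168,55),('hB',313,288,55),('slabTL',325,196,55),('slabBR',405,262,55)]:
    print(n,onz(w,u,v,z).round(1))
# slab amber mask
hsv=cv2.cvtColor(w['image'],cv2.COLOR_RGB2HSV)[190:270,315:415]
# top view check
for n,u,v,z in [('top bar',225+68.5/4,215+156/4,43),('top pocketC',225+590/4,215+174/4,55)]: print(n,onz(t,u,v,z).round(1))
E
```

```text
[(460.5, 474.5), (460.5, 473.5), (458.5, 472.5), (457.5, 471.5), (456.5, 469.5), (455.5, 469.5), (454.5, 467.5), (456.5, 466.5)]
barA [455.3 150.1  43. ]
barB [546.4 147.4  43. ]
barM [499.5 148.8  43. ]
p1 [ 450.7 -223.4   55. ]
p2 [ 454.  -149.9   55. ]
p3 [ 514.8 -157.1   55. ]
p4 [ 509.2 -228.8   55. ]
hA [421.8 -26.9  55. ]
hB [560. -28.  55.]
slabTL [452.5 -10.1  55. ]
slabBR [532.5  77.8  55. ]
top bar [499.6 146.8  43. ]
top pocketC [ 485.3 -190.5   55. ]
```

{"op": "step_arm", "data": {
  "claw": [-0.25,-0.25,-0.25,-0.25,-0.25,-0.25,-0.25,-0.25],
  "travel": [
    [-1.59,5.57,5.9],
    [-1.59,5.57,5.9],
    [-1.59,5.57,5.9],
    [-1.59,5.57,5.9],
    [-1.59,5.57,5.9],
    [-1.59,5.57,5.9],
    [-1.59,5.57,5.9],
    [-1.59,5.57,5.9]
  ],
  "turn": [
    [0,0,0],
    [0,0,0],
    [0,0,0],
    [0,0,0],
    [0,0,0],
    [0,0,0],
    [0,0,0],
    [0,0,0]
  ]
}}

```text
clock: 2.6
tcp_pos: [499.8, 148.5, 154.0]
orientation: [[-0.999, 0.04, 0.003], [0.04, 0.999, 0.0], [-0.003, 0.0, -1.0]]
ft_force: [-0.5, 0.5, -0.3]
grip_width: 0.376
```

```bash
python3 - <<'E'
from h import *
w=snap('wrist'); st=status.state(); print(st['clock'],st['tcp_pos'].round(1),st['grip_width'],st['orientation'].round(3).tolist())
R=w['R'];print('bar proj',proj(w,[499.5,148,43]).round(1), 'tcp', proj(w,st['tcp_pos']).round(1))
cv2.imwrite('pics/wrist2.png',cv2.cvtColor(w['image'],cv2.COLOR_RGB2BGR))
E
```

```text
2.65 [500.3 148.1 154.5] 0.3760621996412296 [[-0.999, 0.041, 0.004], [0.041, 0.999, 0.0], [-0.004, 0.001, -1.0]]
bar proj [317.5 232.4] tcp [318.8 314.4]
```

View pics/wrist2.png

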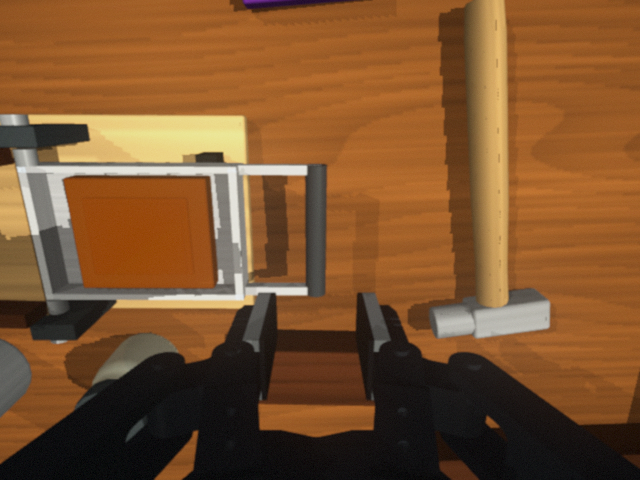

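{"op": "step_arm", "data": {
  "claw": [-0.25,-0.25,-0.25,-0.25,-1,-1,-1,-1],
  "travel": [
    [0.08,-0.04,2],
    [0.08,-0.04,3.4],
    [0.08,-0.04,4.35],
    [0.08,-0.04,4.35],
    [0.08,-0.04,4.35],
    [0.08,-0.04,4.35],
    [0.08,-0.04,4.35],
    [0.08,-0.04,4.35]
  ],
  "turn": [
    [0,0,0],
    [0,0,0],
    [0,0,0],
    [0,0,0],
    [0,0,0],
    [0,0,0],
    [0,0,0],
    [0,0,0]
  ],
  "force": 35
}}

```text
clock: 3.45
tcp_pos: [498.8, 148.1, 24.5]
orientation: [[-0.999, 0.042, 0.004], [0.042, 0.999, 0.003], [-0.004, 0.003, -1.0]]
ft_force: [0.3, 5.7, -3.1]
grip_width: 0.149
```

```bash
python3 - <<'E'
from h import *
st=status.state(); print(st['clock'],st['tcp_pos'].round(1),st['ft_force'].round(1),st['grip_width'],st['orientation'].round(3).tolist())
p=st['tcp_pos'];R0=st['orientation']
# arc about hinge in jig frame: relative displacement of the bar
Y=np.array([.047,.9989,0]);Z=np.array([0,0,1.])
r0=178*Y-12*Z
for d in range(0,121,8):
    a=np.radians(d);r=(178*np.cos(a)+12*np.sin(a))*Y+(178*np.sin(a)-12*np.cos(a))*Z
    print(d,(R0.T@(r-r0)/30).round(2).tolist())
E
```

```text
3.45 [498.8 148.1  24.5] [ 0.3  5.7 -3.1] 0.1490143217152808 [[-0.999, 0.042, 0.004], [0.042, 0.999, 0.003], [-0.004, 0.003, -1.0]]
0 [0.0, 0.0, 0.0]
8 [-0.0, 0.0, -0.83]
16 [-0.01, -0.11, -1.65]
24 [-0.01, -0.34, -2.45]
32 [-0.01, -0.68, -3.21]
40 [-0.01, -1.12, -3.91]
48 [-0.01, -1.65, -4.55]
56 [-0.01, -2.27, -5.1]
64 [-0.01, -2.96, -5.57]
72 [-0.01, -3.7, -5.93]
80 [-0.0, -4.49, -6.19]
88 [0.0, -5.31, -6.33]
96 [0.0, -6.14, -6.36]
104 [0.01, -6.96, -6.27]
112 [0.01, -7.77, -6.07]
120 [0.02, -8.54, -5.76]
```

{"op": "step_arm", "data": {
  "claw": [-1,-1,-1,-1,-1,-1,-1,-1],
  "travel": [
    [0,0,-0.52],
    [0,-0.03,-1.04],
    [-0.01,-0.1,-1.55],
    [-0.01,-0.22,-2.05],
    [-0.01,-0.38,-2.54],
    [-0.01,-0.59,-3.02],
    [-0.01,-0.84,-3.48],
    [-0.01,-1.12,-3.91]
  ],
  "turn": [
    [0,0,0],
    [0,0,0],
    [0,0,0],
    [0,0,0],
    [0,0,0],
    [0,0,0],
    [0,0,0],
    [0,0,0]
  ]
}}

```text
clock: 4.25
tcp_pos: [497.3, 116.0, 143.3]
orientation: [[-0.999, 0.041, 0.005], [0.041, 0.999, 0.007], [-0.005, 0.007, -1.0]]
ft_force: [-0.8, 9.6, 0.4]
grip_width: 0.151
```

```bash
python3 - <<'E'
from h import *
st=status.state(); print(st['clock'],st['tcp_pos'].round(1),st['ft_force'].round(1),st['grip_width'],st['orientation'].round(3).tolist())
R0=st['orientation']
Y=np.array([.047,.9989,0]);Z=np.array([0,0,1.])
f=lambda a:(178*np.cos(a)+12*np.sin(a))*Y+(178*np.sin(a)-12*np.cos(a))*Z
r0=f(np.radians(40))
for d in list(range(45,126,5)): print(d,(R0.T@(f(np.radians(d))-r0)/30).round(2).tolist())
E
```

```text
4.25 [497.3 116.  143.3] [-0.8  9.6  0.4] 0.15075309850612667 [[-0.999, 0.041, 0.005], [0.041, 0.999, 0.007], [-0.005, 0.007, -1.0]]
45 [-0.0, -0.32, -0.41]
50 [-0.0, -0.68, -0.79]
55 [0.0, -1.06, -1.13]
60 [0.0, -1.48, -1.44]
65 [0.0, -1.92, -1.72]
70 [0.0, -2.38, -1.95]
75 [0.01, -2.86, -2.14]
80 [0.01, -3.36, -2.29]
85 [0.01, -3.87, -2.4]
90 [0.01, -4.38, -2.46]
95 [0.02, -4.9, -2.47]
100 [0.02, -5.42, -2.45]
105 [0.02, -5.93, -2.37]
110 [0.02, -6.44, -2.25]
115 [0.03, -6.93, -2.09]
120 [0.03, -7.41, -1.89]
125 [0.04, -7.87, -1.64]
```

{"op": "step_arm", "data": {
  "claw": [-1,-1,-1,-1,-1,-1,-1,-1],
  "travel": [
    [0,-0.32,-0.41],
    [0,-0.68,-0.79],
    [0,-1.06,-1.13],
    [0,-1.48,-1.44],
    [0,-1.92,-1.72],
    [0,-2.38,-1.95],
    [0.01,-2.86,-2.14],
    [0.01,-3.36,-2.29]
  ],
  "turn": [
    [0,0,0],
    [0,0,0],
    [0,0,0],
    [0,0,0],
    [0,0,0],
    [0,0,0],
    [0,0,0],
    [0,0,0]
  ]
}}

```text
clock: 5.05
tcp_pos: [493.1, 13.5, 214.1]
orientation: [[-0.999, 0.041, 0.008], [0.041, 0.999, 0.003], [-0.008, 0.003, -1.0]]
ft_force: [-1.7, 6.1, 6.2]
grip_width: 0.144
```

```bash
python3 - <<'E'
from h import *
s=snap('scene'); st=status.state(); print(st['clock'],st['tcp_pos'].round(1),st['ft_force'].round(1),st['grip_width'],st['orientation'].round(3).tolist())
im=cv2.cvtColor(s['image'],cv2.COLOR_RGB2BGR)[120:320,230:470]
cv2.imwrite('pics/s1.png',cv2.resize(im,None,fx=3,fy=3,interpolation=cv2.INTER_CUBIC)[:600,:800])
E
```

```text
5.1 [493.1  11.5 214.6] [-6.   3.5  9.3] 0.14387242719132778 [[-0.999, 0.042, 0.008], [0.042, 0.999, 0.0], [-0.007, 0.001, -1.0]]
```

View pics/s1.png

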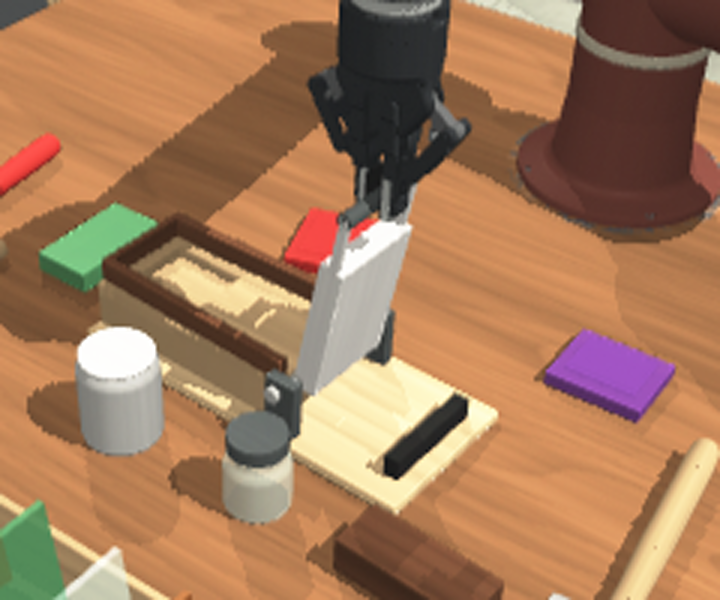

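{"op": "step_arm", "data": {
  "claw": [-1,-1,-1,-1,-1,-1,-1,-1],
  "travel": [
    [0,-0.51,-0.11],
    [0,-0.9,-0.16],
    [0,-1.2,-0.18],
    [0,-1.5,-0.18],
    [0,-1.8,-0.18],
    [0,-2.06,-0.16],
    [0,-2.3,-0.12],
    [0.01,-2.57,-0.08]
  ],
  "turn": [
    [0,0,0],
    [0,0,0],
    [0,0,0],
    [0,0,0],
    [0,0,0],
    [0,0,0],
    [0,0,0],
    [0,0,0]
  ]
}}

```text
clock: 5.9
tcp_pos: [489.6, -65.3, 213.3]
orientation: [[-0.999, 0.042, 0.006], [0.042, 0.999, -0.002], [-0.006, -0.001, -1.0]]
ft_force: [2.9, 0.7, 3.6]
grip_width: 0.143
```

{"op": "step_arm", "data": {
  "claw": [-1,-1,-1,-1,-1,-1,-1,-1],
  "travel": [
    [0,-0.26,0.06],
    [0,-0.51,0.12],
    [0,-0.76,0.2],
    [0,-1,0.28],
    [0,-1.2,0.35],
    [0,-1.2,0.35],
    [0,-1.2,0.35],
    [0,-1.2,0.35]
  ],
  "turn": [
    [0,0,0],
    [0,0,0],
    [0,0,0],
    [0,0,0],
    [0,0,0],
    [0,0,0],
    [0,0,0],
    [0,0,0]
  ]
}}

```text
clock: 6.7
tcp_pos: [487.9, -101.3, 200.3]
orientation: [[-0.999, 0.042, 0.004], [0.042, 0.999, -0.002], [-0.004, -0.002, -1.0]]
ft_force: [6.2, -0.7, 2.9]
grip_width: 0.148
```

```bash
python3 - <<'E'
from h import *
s=snap('scene'); st=status.state(); print(st['clock'],st['tcp_pos'].round(1),st['ft_force'].round(1),st['grip_width'],st['orientation'].round(3).tolist())
im=cv2.cvtColor(s['image'],cv2.COLOR_RGB2BGR)[120:320,230:470]
cv2.imwrite('pics/s2.png',cv2.resize(im,None,fx=3,fy=3,interpolation=cv2.INTER_CUBIC)[:600,:800])
E
```

```text
6.75 [ 487.9 -101.3  200.3] [ 6.7 -1.1  2.2] 0.1513487778997345 [[-0.999, 0.042, 0.004], [0.042, 0.999, -0.002], [-0.004, -0.002, -1.0]]
```

View pics/s2.png

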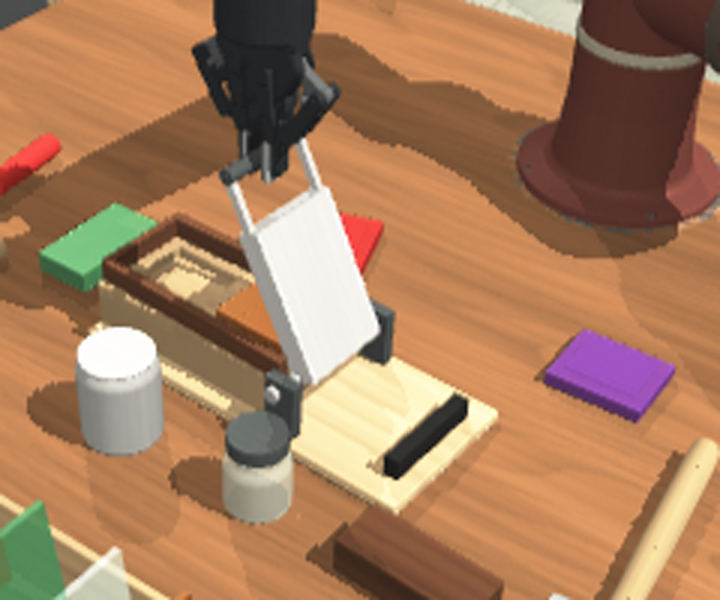

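The slab lies on the bed. Next I'll swing the tray back down.

```bash
python3 - <<'E'
from h import *
R0=status.state()['orientation']
Y=np.array([.047,.9989,0]);Z=np.array([0,0,1.])
f=lambda a:(178*np.cos(a)+12*np.sin(a))*Y+(178*np.sin(a)-12*np.cos(a))*Z
for s,e in((117,77),(77,37),(37,0)):
    r0=f(np.radians(s)); print(s,e,[(R0.T@(f(np.radians(d))-r0)/30).round(2).tolist() for d in np.linspace(s,e,9)[1:]])
E
```

```text
117 77 [[-0.0, 0.49, -0.18], [-0.01, 0.98, -0.32], [-0.01, 1.49, -0.42], [-0.01, 2.01, -0.47], [-0.02, 2.53, -0.48], [-0.02, 3.05, -0.44], [-0.02, 3.56, -0.36], [-0.02, 4.06, -0.23]]
77 37 [[-0.0, 0.49, 0.17], [-0.0, 0.96, 0.38], [-0.0, 1.42, 0.64], [-0.01, 1.84, 0.93], [-0.01, 2.25, 1.26], [-0.01, 2.62, 1.62], [-0.01, 2.96, 2.01], [-0.01, 3.26, 2.44]]
37 0 [[0.0, 0.25, 0.41], [0.0, 0.46, 0.84], [0.0, 0.64, 1.29], [0.0, 0.78, 1.75], [0.0, 0.88, 2.22], [0.01, 0.95, 2.69], [0.01, 0.97, 3.17], [0.01, 0.96, 3.65]]
```

{"op": "step_arm", "data": {
  "claw": [-1,-1,-1,-1,-1,-1,-1,-1],
  "travel": [
    [0,0.49,-0.18],
    [-0.01,0.98,-0.32],
    [-0.01,1.49,-0.42],
    [-0.01,2.01,-0.47],
    [-0.02,2.53,-0.48],
    [-0.02,3.05,-0.44],
    [-0.02,3.56,-0.36],
    [-0.02,4.06,-0.23]
  ],
  "turn": [
    [0,0,0],
    [0,0,0],
    [0,0,0],
    [0,0,0],
    [0,0,0],
    [0,0,0],
    [0,0,0],
    [0,0,0]
  ]
}}

```text
clock: 7.55
tcp_pos: [492.9, 20.6, 207.2]
orientation: [[-0.999, 0.042, 0.002], [0.042, 0.999, -0.003], [-0.002, -0.003, -1.0]]
ft_force: [3.9, -2.7, -7.3]
grip_width: 0.148
```

{"op": "step_arm", "data": {
  "claw": [-1,-1,-1,-1,-1,-1,-1,-1],
  "travel": [
    [0,0.49,0.17],
    [0,0.96,0.38],
    [0,1.42,0.64],
    [-0.01,1.84,0.93],
    [-0.01,2.25,1.26],
    [-0.01,2.62,1.62],
    [-0.01,2.96,2.01],
    [-0.01,3.26,2.44]
  ],
  "turn": [
    [0,0,0],
    [0,0,0],
    [0,0,0],
    [0,0,0],
    [0,0,0],
    [0,0,0],
    [0,0,0],
    [0,0,0]
  ]
}}

```text
clock: 8.35
tcp_pos: [496.5, 119.8, 132.2]
orientation: [[-0.999, 0.041, -0.0], [0.041, 0.999, -0.0], [-0.0, -0.0, -1.0]]
ft_force: [5.2, 0.8, 3.8]
grip_width: 0.147
```

```bash
python3 - <<'E'
from h import *
st=status.state(); print(st['clock'],st['tcp_pos'].round(1),st['ft_force'].round(1),st['grip_width'],st['orientation'].round(3).tolist())
d=st['tcp_pos']+[0,0,19]-[490.6,-29.5,55]; print(np.degrees(np.arctan2(d[2],d[1]))+3.86, np.hypot(d[1],d[2]))
E
```

```text
8.35 [496.5 119.8 132.2] [5.2 0.8 3.8] 0.14695547515209972 [[-0.999, 0.041, -0.0], [0.041, 0.999, -0.0], [-0.0, -0.0, -1.0]]
36.661901341195296 177.5826968776497
```

{"op": "step_arm", "data": {
  "claw": [-1,-1,-1,-1,-1,-1,-1,-1],
  "travel": [
    [0,0.25,0.41],
    [0,0.46,0.84],
    [0,0.64,1.29],
    [0,0.78,1.75],
    [0,0.88,2.22],
    [0,0.95,2.69],
    [0,0.97,3.17],
    [0,0.96,3.56]
  ],
  "turn": [
    [0,0,0],
    [0,0,0],
    [0,0,0],
    [0,0,0],
    [0,0,0],
    [0,0,0],
    [0,0,0],
    [0,0,0]
  ]
}}

```text
clock: 9.15
tcp_pos: [497.2, 148.3, 25.1]
orientation: [[-0.999, 0.042, -0.001], [0.042, 0.999, 0.001], [0.001, 0.001, -1.0]]
ft_force: [2.1, 3.3, 0.3]
grip_width: 0.146
```

{"op": "step_arm", "data": {
  "claw": [-1,-1,-0.25,-0.25,-0.25,-0.25,-0.25],
  "travel": [
    [0,0,0.03],
    [0,0,0.03],
    [0,0,0.03],
    [0,0,0.03],
    [0,0,-0.5],
    [0,0,-1.5],
    [0,0,-2.5]
  ],
  "turn": [
    [0,0,0],
    [0,0,0],
    [0,0,0],
    [0,0,0],
    [0,0,0],
    [0,0,0],
    [0,0,0]
  ]
}}

```text
clock: 9.85
tcp_pos: [496.6, 147.3, 101.5]
orientation: [[-0.999, 0.042, -0.003], [0.042, 0.999, -0.001], [0.003, -0.001, -1.0]]
ft_force: [0.2, 0.2, -0.5]
grip_width: 0.375
```

```bash
python3 - <<'E'
from h import *
st=status.state(); print(st['clock'],st['tcp_pos'].round(1),st['ft_force'].round(1),st['grip_width'],st['orientation'].round(3).tolist())
plan([440,-60,280],Rdown(-3),st['tcp_pos'],st['orientation'])
plan([440,-60,280],Rdown(177),st['tcp_pos'],st['orientation'])
print(st['q'].round(1))
E
```

```text
9.85 [496.6 147.3 101.5] [ 0.2  0.2 -0.5] 0.37465039809021483 [[-0.999, 0.042, -0.003], [0.042, 0.999, -0.001], [0.003, -0.001, -1.0]]
travel [1.614, -6.989, -5.94] turn [-0.03, -0.014, 15.1] dist 279.0
travel [1.614, -6.989, -5.94] turn [0.014, -0.03, -14.9] dist 279.0
[  8.3  -4.8 113.1  -0.   71.9 -79.3]
```

{"op": "step_arm", "data": {
  "claw": [0,0,0,0,0,0,0,0],
  "travel": [
    [0,-0.5,-1.5],
    [-0.07,-1.5,-3],
    [-0.07,-2.7,-4],
    [-0.07,-4,-5],
    [-0.07,-5.3,-5.95],
    [-0.07,-6.9,-5.95],
    [-0.07,-6.9,-5.95],
    [-0.07,-6.9,-5.95]
  ],
  "turn": [
    [0,0,1.37],
    [0,0,2.75],
    [0,0,4.12],
    [0,0,5.5],
    [0,0,6.9],
    [0,0,8.2],
    [0,0,9.6],
    [0,0,10.9]
  ]
}}

```text
clock: 10.65
tcp_pos: [490.7, -61.0, 280.2]
orientation: [[-0.369, 0.929, -0.001], [0.929, 0.369, -0.0], [-0.0, -0.001, -1.0]]
ft_force: [-0.3, 0.2, -0.8]
grip_width: 0.499
```

{"op": "step_arm", "data": {
  "claw": [0,0,0,0,0],
  "travel": [
    [0,0,0],
    [0,0,0],
    [0,0,0],
    [0,0,0],
    [0,0,0]
  ],
  "turn": [
    [0,0,1.4],
    [0,0,2.8],
    [0,0,4.15],
    [0,0,4.15],
    [0,0,4.15]
  ]
}}

```text
clock: 11.15
tcp_pos: [491.0, -59.2, 279.9]
orientation: [[0.044, 0.999, -0.001], [0.999, -0.044, -0.0], [-0.0, -0.001, -1.0]]
ft_force: [0.1, -0.1, 0.2]
grip_width: 0.504
```

```bash
python3 - <<'E'
from h import *
w=snap('wrist','wrist3.png')
st=status.state(); print(st['clock'],st['tcp_pos'].round(1),st['ft_force'].round(1),st['grip_width'],st['orientation'].round(3).tolist(),st['q'].round(1))
E
```

```text
11.2 [491.  -59.2 279.9] [-1.2  0.8 -0.4] 0.49978039049432826 [[0.044, 0.999, -0.001], [0.999, -0.044, -0.0], [-0.0, -0.001, -1.0]] [-15.5 -16.6 105.8  -0.   90.8 -12.9]
```

View pics/wrist3.png

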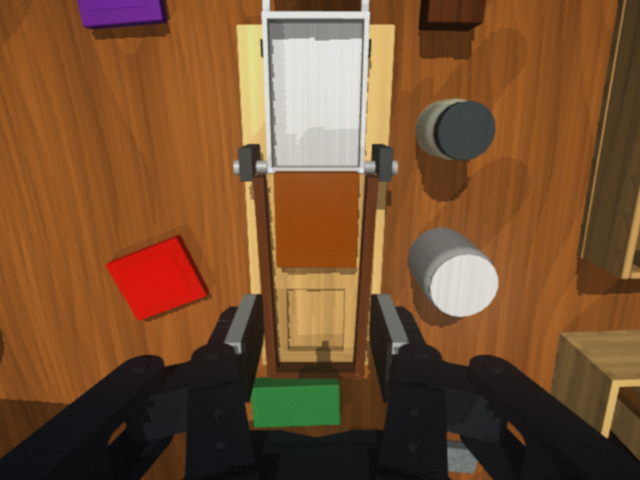

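The slab's back lies up at (276–358, 172–268), right by the lip. The tray is flat and empty, and the pocket is clear at (287–348, 290–348).

```bash
python3 - <<'E'
from h import *
w=dict(np.load('last_wrist.npz')); st=status.state()
hsv=cv2.cvtColor(w['image'],cv2.COLOR_RGB2HSV)
print(hsv[220,318],hsv[320,318])
m=((hsv[...,0]<14)&(hsv[...,1]>215)&(hsv[...,2]>90)).astype(np.uint8); m[:165]=0;m[280:]=0;m[:,:268]=0;m[:,368:]=0
c=max(cv2.findContours(m,0,2)[0],key=cv2.contourArea); r=cv2.minAreaRect(c); print(r)
B=np.array([onz(w,*p,77)[:2] for p in cv2.boxPoints(r)]); print(B.round(1).tolist(),B.mean(0).round(1))
P=[onz(w,u,v,55)[:2].round(1).tolist() for u,v in[(287,290),(345,290),(287,347),(349,347)]];print(P)
H=[onz(w,u,v,55)[:2].round(1).tolist() for u,v in[(237,167),(395,168)]];print(H)
for r_ in (200,300,340):
    print(r_, w['image'][r_,255:385].sum(1).tolist()[::2]) if r_==300 else 0
def jig(p,o=np.array([490.6,-29.5]),a=np.radians(-2.7)):
    return np.array([[np.cos(a),np.sin(a)],[-np.sin(a),np.cos(a)]])@(np.array(p)-o)
print('slab jig',[jig(b).round(1).tolist() for b in B],[jig(b).round(1).tolist() for b in P])
E
```

```text
[ 12 226 148] [ 18 140 193]
((316.5, 229.5), (73.0, 81.0), 90.0)
[[455.4, -49.6], [527.5, -52.7], [526.6, -122.5], [450.2, -119.2]] [490. -86.]
[[456.7, -154.6], [516.1, -157.2], [452.3, -221.7], [518.9, -224.6]]
[[418.6, -27.8], [565.2, -35.1]]
300 [136, 96, 75, 90, 168, 177, 187, 199, 153, 107, 223, 327, 406, 386, 395, 378, 265, 382, 410, 395, 428, 466, 492, 475, 470, 468, 460, 449, 433, 441, 449, 447, 441, 453, 436, 422, 423, 418, 413, 412, 449, 470, 453, 475, 407, 439, 470, 471, 458, 442, 435, 196, 147, 186, 185, 187, 187, 243, 136, 92, 103, 124, 292, 321, 327]
slab jig [[-34.2, -21.7], [38.0, -21.5], [40.4, -91.2], [-36.1, -91.5]] [[-28.0, -126.6], [31.5, -126.4], [-29.2, -193.8], [37.5, -193.6]]
```

{"op": "step_arm", "data": {
  "claw": [-0.3,-0.3,-0.3,-0.3,-0.3,-0.3,-0.3,-0.3],
  "travel": [
    [1,-0.02,1.5],
    [2,-0.02,3],
    [2,-0.02,4.5],
    [2,-0.02,6],
    [2,-0.02,6.9],
    [2,-0.02,7.3],
    [2,-0.02,7.3],
    [2,-0.02,7.3]
  ],
  "turn": [
    [0,0,0],
    [0,0,0],
    [0,0,0],
    [0,0,0],
    [0,0,0],
    [0,0,0],
    [0,0,0],
    [0,0,0]
  ]
}}

```text
clock: 12.0
tcp_pos: [494.8, 0.6, 62.8]
orientation: [[0.046, 0.999, 0.003], [0.999, -0.046, -0.0], [-0.0, 0.003, -1.0]]
ft_force: [0.2, 0.2, -1.1]
grip_width: 0.352
```

```bash
python3 - <<'E'
from h import *
w=snap('wrist','wrist4.png')
st=status.state(); print(st['clock'],st['tcp_pos'].round(1),st['ft_force'].round(1),st['grip_width'],st['orientation'].round(3).tolist())
E
```

```text
12.05 [495.3   0.5  63.4] [ 0.4  0.  -0.1] 0.3496663718328526 [[0.047, 0.999, 0.004], [0.999, -0.047, -0.001], [-0.0, 0.004, -1.0]]
```

View pics/wrist4.png

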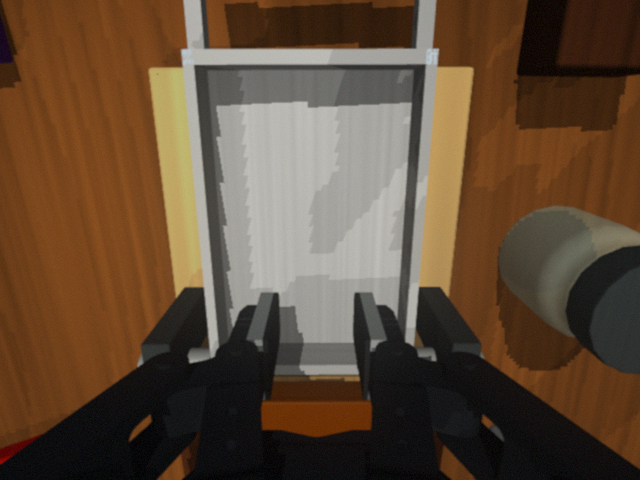

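{"op": "step_arm", "data": {
  "claw": [-0.3,-0.3,-0.3,-0.3,-0.3,-0.3,-0.3,-0.3],
  "travel": [
    [-0.4,-0.06,0.08],
    [-0.7,-0.06,0.11],
    [-1,-0.06,0.11],
    [-1.3,-0.06,0.11],
    [-1.6,-0.06,0.11],
    [-1.9,-0.06,0.11],
    [-2.2,-0.06,0.11],
    [-2.5,-0.06,0.11]
  ],
  "turn": [
    [0,0,0],
    [0,0,0],
    [0,0,0],
    [0,0,0],
    [0,0,0],
    [0,0,0],
    [0,0,0],
    [0,0,0]
  ]
}}

```text
clock: 12.85
tcp_pos: [488.0, -74.6, 57.8]
orientation: [[0.047, 0.999, -0.0], [0.999, -0.047, 0.0], [0.0, -0.0, -1.0]]
ft_force: [-0.2, 4.8, 2.2]
grip_width: 0.35
```

{"op": "step_arm", "data": {
  "claw": [-0.3,-0.3,-0.3,-0.3,-0.3,-0.3,-0.3,-0.3],
  "travel": [
    [-0.2,0,0],
    [-0.4,0,0],
    [-0.6,0,0],
    [-0.8,0,0],
    [-0.95,0,0],
    [-1.1,0,0],
    [-1.2,0,0],
    [-1.2,0,0]
  ],
  "turn": [
    [0,0,0],
    [0,0,0],
    [0,0,0],
    [0,0,0],
    [0,0,0],
    [0,0,0],
    [0,0,0],
    [0,0,0]
  ]
}}

```text
clock: 13.65
tcp_pos: [486.2, -110.8, 57.5]
orientation: [[0.047, 0.999, -0.001], [0.999, -0.047, -0.002], [-0.002, -0.001, -1.0]]
ft_force: [0.0, 0.4, 0.0]
grip_width: 0.352
```

```bash
python3 - <<'E'
from h import *
s=snap('scene')
st=status.state(); print(st['clock'],st['tcp_pos'].round(1),st['ft_force'].round(1),st['grip_width'],st['orientation'].round(3).tolist())
im=cv2.cvtColor(s['image'],cv2.COLOR_RGB2BGR)[170:270,240:370]
cv2.imwrite('pics/s3.png',cv2.resize(im,None,fx=6,fy=6,interpolation=cv2.INTER_CUBIC)[:600,:800])
E
```

```text
13.7 [ 486.1 -110.6   57.4] [-0.3 -0.5 -1.2] 0.3494698426224364 [[0.047, 0.999, -0.001], [0.999, -0.047, -0.001], [-0.002, -0.001, -1.0]]
```

View pics/s3.png

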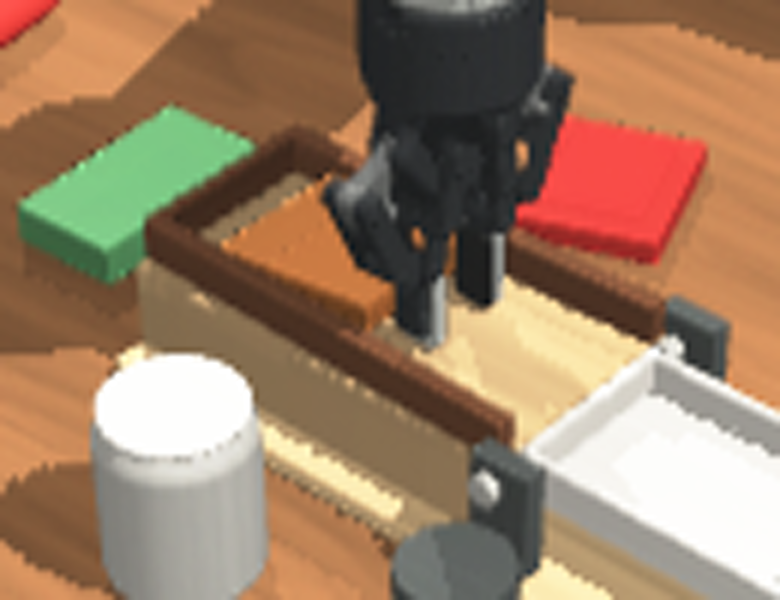

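{"op": "step_arm", "data": {
  "claw": [-0.3,-0.3,-0.3,-0.3,-0.3,-0.3,-0.3,-0.3],
  "travel": [
    [-0.1,0,-0.05],
    [-0.2,0,-0.05],
    [-0.3,0,-0.05],
    [-0.4,0,-0.05],
    [-0.5,0,-0.05],
    [-0.55,0,-0.05],
    [-0.6,0,-0.05],
    [-0.6,0,-0.05]
  ],
  "turn": [
    [0,0,0],
    [0,0,0],
    [0,0,0],
    [0,0,0],
    [0,0,0],
    [0,0,0],
    [0,0,0],
    [0,0,0]
  ]
}}

```text
clock: 14.5
tcp_pos: [485.7, -128.3, 59.5]
orientation: [[0.047, 0.999, 0.0], [0.999, -0.047, -0.001], [-0.001, 0.0, -1.0]]
ft_force: [-0.4, -0.2, 0.6]
grip_width: 0.353
```

{"op": "step_arm", "data": {
  "claw": [-0.3,-0.3,-0.3,-0.3],
  "travel": [
    [-0.05,0,0],
    [-0.1,0,0],
    [-0.13,0,0],
    [-0.13,0,0]
  ],
  "turn": [
    [0,0,0],
    [0,0,0],
    [0,0,0],
    [0,0,0]
  ]
}}

```text
clock: 14.9
tcp_pos: [485.5, -131.8, 59.4]
orientation: [[0.047, 0.999, 0.0], [0.999, -0.047, -0.0], [-0.0, 0.0, -1.0]]
ft_force: [0.5, 1.1, -0.5]
grip_width: 0.351
```

```bash
python3 - <<'E'
from h import *
s=snap('scene')
st=status.state(); print(st['clock'],st['tcp_pos'].round(1),st['ft_force'].round(1))
im=cv2.cvtColor(s['image'],cv2.COLOR_RGB2BGR)[170:270,240:370]
cv2.imwrite('pics/s4.png',cv2.resize(im,None,fx=6,fy=6,interpolation=cv2.INTER_CUBIC)[:600,:800])
E
```

```text
14.95 [ 485.6 -131.8   59.4] [0.2 2.2 0.2]
```

{"op": "step_arm", "data": {
  "claw": [-0.3,-0.3,-0.3,-0.3,-0.3,-0.3,-0.3,-0.3],
  "travel": [
    [0.2,0,0],
    [0.3,0,-0.3],
    [0.3,0,-1.5],
    [0,0,-3],
    [-0.6,0,-4.5],
    [-1.1,0,-6],
    [-1.1,0,-6],
    [-1.1,0,-6]
  ],
  "turn": [
    [0,0,0],
    [0,0,0],
    [0,0,0],
    [0,0,0],
    [0,0,0],
    [0,0,0],
    [0,0,0],
    [0,0,0]
  ]
}}

```text
clock: 15.75
tcp_pos: [484.7, -165.3, 241.9]
orientation: [[0.047, 0.999, 0.004], [0.999, -0.047, -0.002], [-0.002, 0.004, -1.0]]
ft_force: [-0.7, 0.6, -1.2]
grip_width: 0.353
```

```bash
python3 - <<'E'
from h import *
w=snap('wrist')
st=status.state(); print(st['clock'],st['tcp_pos'].round(1),st['ft_force'].round(1))
X=np.array([.9989,-.0471]);Y=np.array([.0471,.9989]);o=np.array([490.6,-29.5])
for z in(69,77):
    print(z,[proj(w,[*(o+a*X+b*Y),z]).round().tolist() for a,b in[(-38,-115),(38,-115),(38,-205),(-38,-205)]])
im=cv2.cvtColor(w['image'],cv2.COLOR_RGB2BGR)
cv2.imwrite('pics/w5.png',cv2.resize(im[100:400,170:470],(600,600),interpolation=cv2.INTER_CUBIC))
E
```

```text
15.8 [ 483.8 -164.6  239.6] [ 0.3  0.2 -0.9]
69 [[268.0, 184.0], [362.0, 184.0], [358.0, 286.0], [271.0, 286.0]]
77 [[266.0, 186.0], [363.0, 186.0], [359.0, 290.0], [270.0, 290.0]]
```

View pics/w5.png

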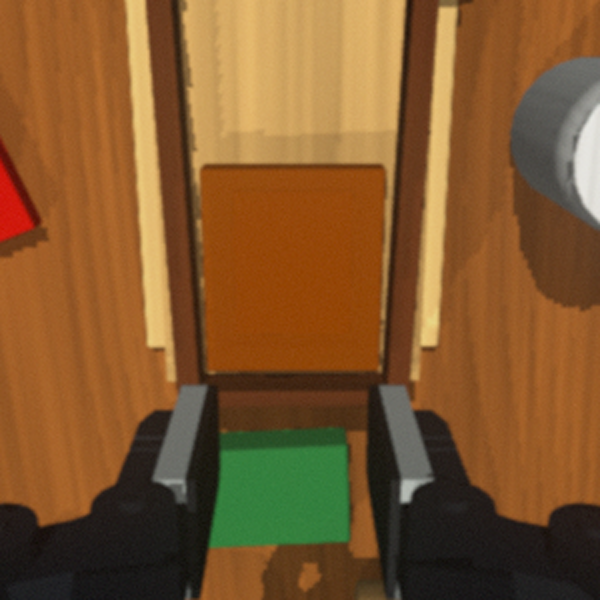

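The corners are at full-frame (271,183), (362,183), (359,286) and (273,286). The home-depth prediction was (268,184), (362,184), (358,286) and (271,286), so the slab looks home and square. I'll confirm its height with a gentle touch on its back.

{"op": "step_arm", "data": {
  "claw": [-1,-1,-1,-1,-1,-1,-1,-1],
  "travel": [
    [-0.8,0.05,1.5],
    [-0.8,0.05,3],
    [-0.8,0.05,4.3],
    [-0.8,0.05,4.9],
    [-0.8,0.05,5.2],
    [-0.8,0.05,5.3],
    [-0.8,0.05,5.3],
    [-0.8,0.05,5.3]
  ],
  "turn": [
    [0,0,0],
    [0,0,0],
    [0,0,0],
    [0,0,0],
    [0,0,0],
    [0,0,0],
    [0,0,0],
    [0,0,0]
  ]
}}

```text
clock: 16.6
tcp_pos: [485.3, -189.2, 81.8]
orientation: [[0.046, 0.999, 0.002], [0.999, -0.046, -0.001], [-0.001, 0.002, -1.0]]
ft_force: [0.7, 0.1, 0.1]
grip_width: -0.0
```

{"op": "step_arm", "data": {
  "claw": [-1,-1,-1,-1],
  "travel": [
    [0,0,0.04],
    [0,0,0.07],
    [0,0,0.1],
    [0,0,0.1]
  ],
  "turn": [
    [0,0,0],
    [0,0,0],
    [0,0,0],
    [0,0,0]
  ]
}}

```text
clock: 17.0
tcp_pos: [484.3, -188.8, 77.4]
orientation: [[0.047, 0.999, 0.0], [0.999, -0.047, -0.0], [-0.0, 0.0, -1.0]]
ft_force: [-0.4, -0.2, -0.2]
grip_width: 0.001
```

{"op": "step_arm", "data": {
  "claw": [-1,-1,-1,-1,-1],
  "travel": [
    [0,0,0.05],
    [0,0,0.1],
    [0,0,0.15],
    [0,0,0.2],
    [0,0,0.2]
  ],
  "turn": [
    [0,0,0],
    [0,0,0],
    [0,0,0],
    [0,0,0],
    [0,0,0]
  ]
}}

```text
clock: 17.5
tcp_pos: [484.0, -188.6, 70.9]
orientation: [[0.047, 0.999, -0.001], [0.999, -0.047, 0.0], [0.0, -0.001, -1.0]]
ft_force: [-0.2, 0.6, 0.7]
grip_width: 0.001
```

{"op": "step_arm", "data": {
  "claw": [-1,-1,-1,-1,-1],
  "travel": [
    [0,0,0.03],
    [0,0,0.06],
    [0,0,0.09],
    [0,0,0.11],
    [0,0,0.11]
  ],
  "turn": [
    [0,0,0],
    [0,0,0],
    [0,0,0],
    [0,0,0],
    [0,0,0]
  ]
}}

```text
clock: 18.0
tcp_pos: [484.4, -188.8, 69.1]
orientation: [[0.047, 0.999, -0.0], [0.999, -0.047, 0.0], [0.0, -0.0, -1.0]]
ft_force: [-3.0, 1.0, 6.6]
grip_width: 0.002
```

The touch met the back at z = 69.1 mm, which is 14 mm above the bed, so the slab is fully home. I'll retreat and compare the bystanders with the first picture.

{"op": "step_arm", "data": {
  "claw": [-1,-1,-1,-1,-1,-1,-1,-1],
  "travel": [
    [0,0,-0.5],
    [0,0,-1.5],
    [0,0,-3],
    [0,0,-4.5],
    [0,0,-6],
    [0,0,-6],
    [0,0,-6],
    [0,0,-6]
  ],
  "turn": [
    [0,0,0],
    [0,0,0],
    [0,0,0],
    [0,0,0],
    [0,0,0],
    [0,0,0],
    [0,0,0],
    [0,0,0]
  ]
}}

```text
clock: 18.8
tcp_pos: [483.7, -188.5, 247.1]
orientation: [[0.047, 0.999, -0.001], [0.999, -0.047, 0.001], [0.001, -0.001, -1.0]]
ft_force: [0.1, -0.5, -0.5]
grip_width: 0.001
```

```bash
python3 - <<'E'
from h import *
a=cv2.imread('pics/scene0.png'); s=snap('scene','sceneF.png'); b=cv2.imread('pics/sceneF.png')
A=cv2.cvtColor(a,cv2.COLOR_BGR2GRAY); B=cv2.cvtColor(b,cv2.COLOR_BGR2GRAY)
for n,(x0,y0,x1,y1) in dict(tin=(250,225,290,275),jar=(300,255,332,297),spare=(240,185,285,218),hammer=(405,262,475,350),brush=(170,198,236,235),block=(338,286,400,335),driver=(203,163,253,202),bar=(385,255,412,285)).items():
    e=[cv2.Canny(I[y0:y1,x0:x1],60,150).astype(np.float32) for I in(A,B)]
    (dx,dy),r=cv2.phaseCorrelate(e[0],e[1]); print(n,round(dx,2),round(dy,2),round(r,2))
st=status.state(); print(st['clock'],st['tcp_pos'].round(),st['ft_force'].round(1))
E
```

```text
tin -0.03 -0.04 1.02
jar -0.07 0.61 0.92
spare 0.5 -0.1 0.59
hammer 0.09 0.02 0.75
brush 0.25 0.0 0.6
block 0.01 0.0 0.97
driver 0.36 -0.22 0.33
bar 0.53 0.06 0.94
18.85 [ 483. -188.  246.] [ 0.2 -0.6 -0.2]
```

View pics/sceneF.png

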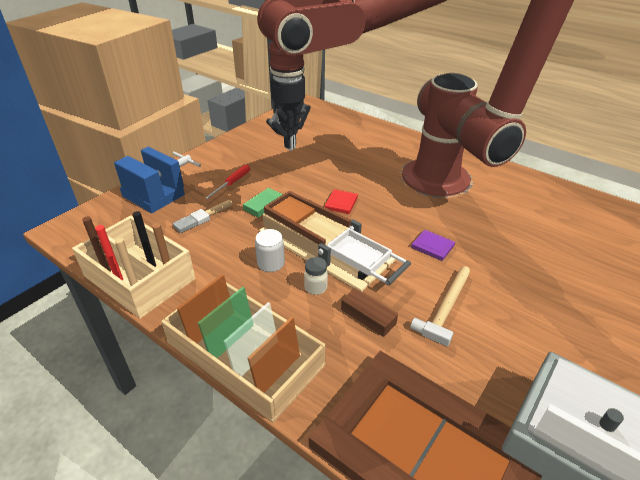

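The final scene shows the slab in the pocket at about (294,207), the tray flat and empty at (360,250), its bar at (398,271), and the surroundings unmoved. The robot is clear, so I'm handing in.

```bash
python3 -c "
from h import *
print(order.hand_in())"
```

```text
the job is handed in; nothing more can be done
None
```

The slab is turned over and home in the pocket, the tray is back down flat, and the job was handed in at about 19 s with the robot clear of everything. I swung the tray by its bar to about 117°, and the slab tumbled stepped face down onto the bed. After lowering the tray, I pushed the slab along the bed with two fingertips; the glass was not touched before it had turned over.

- **Slab seated:** a light touch on its back (about 7 N) met it at z = 69.1 mm, 14 mm above the bed face. In the wrist picture its corners sat within about 3 px of where a fully seated slab should be.
- **Surroundings:** the bystanders and tray bar show shifts of at most about 0.6 px between the first and last scene pictures. The match was weak for the screwdriver (0.33) and moderate for the spare and brush (about 0.6), where the arm's shadow had moved. By eye they had not moved.
- **Disagreements:** the amber mask missed the shaded edge of the slab, so I read that edge by eye. I viewed 12 pictures, two past the budget.

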